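# Clamp a coil jig in the ratchet press

## Robot

A 6-joint arm with a two-finger parallel gripper is mounted at the origin on a cart in front of the work surface, level with it; the furniture and walls round the work are solid. World frame = base frame: x ahead of the robot, y to its left, z up, the work surface at z = 0. Lengths are in m, angles in rad, forces in N, time in s.
With the tool pointing down it reaches from about 0.375 to 0.9 m from the base axis. Payload 3.1 kg.
Tool frame: the origin (TCP) lies between the finger pads; the fingertips stand 17 mm ahead of it and the grasp point (between the pads) lies 2 mm behind it (robot.nose_length is the distance from the TCP to the fingertips, in m); z points along the fingers, y is the line along which they close (so a half turn about z gives the same grasp; the last joint's range is limited). The gripper opens to 87 mm and grips with 3 to 60 N. Pads are 19 mm wide; open, the fingers measure 117 mm over their backs; the gripper's body (75 mm by 190 mm) begins 51 mm behind the grasp point.
Start: joints at [-1.385, 0.527, 1.433, -0, 1.181, -0.178], TCP at [0.223, -0.584, 0.24] pointing down, gripper open.
Joint ranges: [-3.08, 3.08], [-0.75, 2.2], [0.22, 2.44], [-1.43, 4.57], [0, 2.65], [-2.85, 2.85]. Speed limits (rad/s): [2.79, 2.79, 3.14, 3.14, 3.14, 3.14].

## Interface

Orientations are given as a unit quaternion [x, y, z, w].
In Python, from rig import robot, cams gives the robot as it stands.
- The arm moves only by the shell command python3 -m pendant 'ROWS' [FORCE]. ROWS is JSON, a list of rows, each an object with "jaw": the opening, from 0 (shut) to 1 (fully open); "linear": the shift along the tool's x, y, z in cm, a list of three; "twist": the turn about the tool's z in degrees. A call has 1 to 12 rows; each row shifts and turns the commanded pose from where the row before left it, along the tool's axes as they then stand; what a row does not reach is not made up. A row lasts 1/12 s, in which the tool goes at most 41.7 mm and 7.16 degrees, less where a joint would pass 70% of its speed; a pose out of reach is approached as far as the arm can. A call is refused whole if a number of a shift passes 4.17 or a number of a turn 7.16, either way. A call with a gripper value outside its range is refused whole. The fingers move at their own pace and stop on an object; FORCE is the grip in N (left out, the last holds). Time passes only in rows, so rows that do not move let the fingers close. It gives the time, the measured TCP pose, the force, the opening and the grip force at its end, in the units of the state.
- robot.get_obs(): the state, without advancing time (a new reading comes with each control period).
- cams.camera(name): name is "scene" or "top" or "wrist"; returns a dict with "color" (400x640x3 uint8, blue, green, red), "depth" (400x640 float32, m along the optical axis (not along the pixel's ray), 0 where there is no reading), "fov_y" (degrees; the focal length in pixels is half the picture's height over the tangent of half this angle, whatever the lens; pixels are square), "cx", "cy" (the principal point, pixels), "view" (4x4, takes a point from world to camera coordinates). Camera axes: x right, y down, z forward; pixel columns grow to the right and rows downward; lengths in m; the calibration is good to about 2 mm. A picture is of the moment at which its call begins.
- robot.hand_in(): hands the job in; it is judged then, once.
The state is a dict: "time": time; "q": joint angles; "joint_velocities": joint speeds; "joint_torque": joint torques, N m; "position": TCP position; "tool_rot": TCP orientation; "ft_force": force on the tool from outside, world axes, zero at the start; "moment": the same for the moment, N m; "grip_width": finger opening in m; "grip_force": force on a finger pad.
Only numpy, scipy, OpenCV 4.12 (cv2) and the standard library are available. Lean on these libraries where they do the work, as an engineer would, in place of code of your own. Each camera call takes 0.05 s, during which the arm holds its last target. There are 200 camera calls.

## Task

Clamp the coil jig in the blue ratchet press so that its coil can bond under pressure: stand the jig upright in the channel between the sprung pad and the end jaw, then pump the press lever to and fro until a push on its knob takes about 15 N, which means the pad grips firmly without crushing the jig. Work the press by its lever only, swing the lever back to its rest stop when you have finished, and leave the other things on the bench where they are.

Things in the scene. Friction and masses are not known exactly. Their poses are not given: they have to be found in the camera images.
- coil_jig: Coil jig: black square block 42 x 42 mm, 30 mm high, with a 36 x 36 mm steel top plate to 33 mm and a thin pin (diameter 4 mm) rising to 47 mm; about 0.4 kg. Origin: centre of the underside, z up. Its flanks are turned 0.384 rad (22 degrees) counter-clockwise from these axes: see jig_flanks. Grasp across two facing flanks; any flank may face the jaws.
- jig_flanks (a point): The same point, centre of the jig's underside, with x and y square to the jig's flanks (each 21 mm away).
- press: Ratchet press screwed to the bench. Blue base plate 12 mm thick, x = -112 to 58, y = -172 to 128 mm. Origin: on the bench under the channel's centre line; x away from the lever side, y along the channel from wheel and pad to end jaw, z up. Steel channel floor at z = 12 mm; two side rails 4 mm high stand 47 mm apart (inner faces x = -23.5 and 23.5): the jig goes in square, 2.5 mm to spare a side.
- wheel_axis (a point): Vertical axis of the ratchet wheel and lever, at x = -29, y = -95 mm of the press, 12 mm above the bench. The toothed wheel (radius 50 mm, 46 to 56 mm above the bench) drives a blue carriage with a sprung steel pad (42 mm wide, top 40 mm above the bench, face at press y = 23 mm at the start). One notch: 10 degrees of the wheel, 4 mm of pad travel. A brass hold pawl keeps every notch gained.
- channel_mid (a point): Point on the channel floor (12 mm above the bench) where the jig's underside centre is to be set, at x = 0, y = 50 mm of the press: there the jig clears the pad and the end jaw by at least 5 mm. Axes as those of the press.
- end_jaw: Fixed end jaw: blue block 44 mm wide (x), 22 mm thick, 32 mm high, standing on the channel floor, bolted at y = 77 to 93 mm of the press. Origin: lower edge of its steel-faced clamping side, which faces the pad (-y). The pad pushes the jig along the channel against it.
- lever (a joint): Swing of the lever about the wheel axis, rad: 0 at its rest stop (knob nearest the end jaw's side, +y of the press), 0.60 at the other stop. Growing values (counter-clockwise from above) close the pad, swinging back only clicks; a full swing gains two or three notches. Idle, moved slowly, it takes 1 to 4 N at the knob; with the jig caught the push grows about 4 N a notch (20 N on the jig).
- knob (a point): Middle of the black lever knob: upright cylinder, diameter 24 mm, from 72 to 112 mm above the bench, spinning freely on its pin 125 mm from the wheel axis. This point is on the knob's axis, 92 mm above the bench. The lever's top under it is at 69 mm. At rest the lever points 17 degrees to the +y side of the press's -x direction, at the other stop 17 degrees to the -y side.
- bobbins: Yellow open parts bin with small bobbins, 127 x 95 x 50 mm, left of the press at the back. Bystander. Origin: centre of the underside.
- bottle_glue: Small white bottle with a blue nozzle, diameter 26 mm, 66 mm tall, behind the left end of the press. Bystander. Origin: centre of the underside.
- marker_red: White marker with a red end, 147 mm long, 11 mm high, near the front of the bench. Bystander. Origin: centre of the underside.
- caliper: Steel caliper lying flat, 198 mm long, 12 mm high, near the front of the bench, right of the lever. Bystander. Origin: centre of the underside.
- tension_gauge: Round white gauge with a thin arm, 81 x 90 mm, 17 mm high, lying flat right of the press. Bystander. Origin: centre of the underside.
Things that resemble listed ones, but are neither listed nor needed, are in the scene too. What is shaped like the coil_jig but pink or turquoise is not meant.

How it is judged:
By the outcome, as a careful person would: the job done as asked, in the order asked, and still so for the second after the job is handed in, with the robot touching nothing.
It also fails if it takes over 72 s, if anything falls off the work surface, if the arm or the gripper's body presses on something with over 40 N, if the wrist force passes 120 N, or if a joint passes its speed limit or range.

## Working session

There is one attempt and no reset: what is moved stays moved. The work goes in short steps, Python scripts to look and compute and a shell command to move; the robot and the scene stay as the last step left them, time stands still between calls to the robot, and variables do not carry over. Pictures are saved under pics/ and viewed, at most 10 in all, crops included, and the job is handed in when it is done.

```bash
ls; mkdir -p pics; cat > h.py <<'E'
import numpy as np, cv2
from rig import robot, cams
def cam(n):
    c=cams.camera(n); c['f']=200/np.tan(np.radians(c['fov_y'])/2); return c
def ray(c,u,v,z):
    "pixel -> world point on plane height z"
    R=c['view'][:3,:3]; t=c['view'][:3,3]; o=-R.T@t
    d=R.T@np.array([(u-c['cx'])/c['f'],(v-c['cy'])/c['f'],1]); return o+d*(z-o[2])/d[2]
def proj(c,p):
    q=c['view'][:3,:3]@np.asarray(p)+c['view'][:3,3]; return c['f']*q[:2]/q[2]+[c['cx'],c['cy']]
E
python3 - <<'E'
from h import *
for n in('top','scene'):
    c=cam(n); cv2.imwrite(f'pics/{n}0.png',c['color']); print(n,c['f'],c['cx'],c['cy'],np.round(np.array(c['view']),3).tolist())
    np.savez(f'{n}0.npz',**{k:np.array(v) for k,v in c.items()})
o=robot.get_obs(); print(o)
E
```

```text
pics
top 415.80364830589247 325.7621860187524 203.6903207918545 [[0.069, -0.998, 0.005, 0.048], [-0.971, -0.069, -0.228, 0.562], [0.228, 0.011, -0.974, 1.285], [0.0, 0.0, 0.0, 1.0]]
scene 419.5523267605211 319.42927664671964 194.76738431724118 [[-0.724, -0.69, -0.01, 0.446], [-0.387, 0.418, -0.822, 0.251], [0.571, -0.591, -0.569, 0.869], [0.0, 0.0, 0.0, 1.0]]
{'time': 0.1, 'q': array([-1.38449668e+00,  5.28363968e-01,  1.43375567e+00, -1.69863293e-05,
        1.18142447e+00, -1.78499434e-01]), 'joint_velocities': array([-0.00039901,  0.00060786, -0.00200162,  0.00045303, -0.00065303,
       -0.00073957]), 'joint_torque': array([-6.79660261e-04, -4.40985811e+01, -1.77150464e+01,  6.33969647e-02,
        5.34167513e-02, -4.77915205e-05]), 'position': array([ 0.22288205, -0.58323976,  0.23868103]), 'tool_rot': array([ 9.83410218e-01,  1.81392918e-01, -1.16596576e-05, -9.75690843e-04]), 'ft_force': array([0.0247321 , 0.37544897, 0.10625401]), 'moment': array([0.02522542, 0.01550628, 0.02619753]), 'grip_force': 0.0, 'grip_width': 0.08731954650403002}
```

View pics/top0.png

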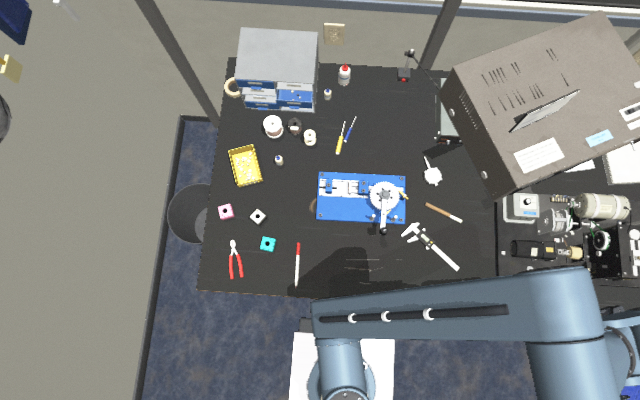

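View pics/scene0.png

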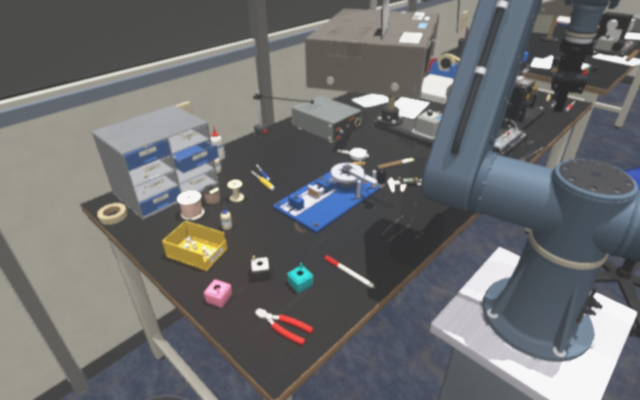

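The top view shows the press at about (361,197), its knob at (383,231) and the black jig at (258,216). The pink (226,211) and turquoise (268,243) blocks are decoys. Next I measure.

```bash
python3 - <<'E'
from h import *
L=lambda n:{k:v for k,v in np.load(n+'0.npz').items()}
c=L('top'); im=c['color'].astype(int)
b,g,r=im[...,0],im[...,1],im[...,2]
m=((b>110)&(b-r>70)).astype(np.uint8); m[:160]=0;m[235:]=0;m[:,:305]=0;m[:,415:]=0
m=cv2.morphologyEx(m,cv2.MORPH_CLOSE,np.ones((9,9)))
k=max(cv2.findContours(m,0,2)[0],key=cv2.contourArea).reshape(-1,2)
P=np.array([ray(c,u,v,.012) for u,v in k])[:,:2].astype(np.float32)
rc=cv2.minAreaRect(P*1000); print('base',rc,cv2.boxPoints(rc))
# jig plate
w=(im.min(-1)>130).astype(np.uint8); w2=w.copy()*0; w2[204:230,244:272]=w[204:230,244:272]
k=max(cv2.findContours(w2,0,2)[0],key=cv2.contourArea).reshape(-1,2)
P=np.array([ray(c,u,v,.033) for u,v in k])[:,:2].astype(np.float32)
print('jig',cv2.minAreaRect(P*1000))
big=lambda s,f:cv2.resize(s,None,fx=f,fy=f,interpolation=cv2.INTER_CUBIC)
A=big(c['color'][160:240,310:420],5); J=big(c['color'][200:232,240:276],6)
S=L('scene')['color']; B=big(S[250:290,240:280],6); 
out=np.zeros((400,800,3),np.uint8); out[:400,:550]=A; out[:192,560:776]=J; out[195:395,560:760]=cv2.resize(B,(200,200)); cv2.imwrite('pics/crop.png',out)
E
```

```text
base ((600.81787109375, -29.609375), (169.68751525878906, 300.3809509277344), 0.9126203060150146) [[ 513.5927   119.2107 ]
 [ 518.377   -181.13216]
 [ 688.043   -178.42944]
 [ 683.2587   121.91341]]
jig ((507.48822021484375, 310.27862548828125), (38.445831298828125, 39.337947845458984), 50.57757568359375)
```

View pics/crop.png

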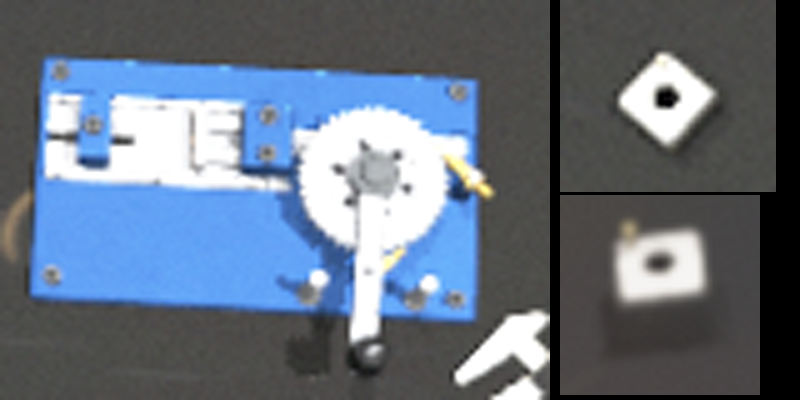

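```bash
python3 -m pendant '[{"jaw":0.8,"linear":[2.9,-2.3,0],"twist":0},{"jaw":0.8,"linear":[2.9,-2.3,0],"twist":0},{"jaw":0.8,"linear":[2.9,-2.3,0],"twist":0},{"jaw":0.8,"linear":[2.9,-2.3,0],"twist":0},{"jaw":0.8,"linear":[2.9,-2.3,0],"twist":0},{"jaw":0.8,"linear":[2.9,-2.3,0],"twist":0},{"jaw":0.8,"linear":[2.9,-2.3,0],"twist":0},{"jaw":0.8,"linear":[2.9,-2.3,0],"twist":0},{"jaw":0.8,"linear":[2.9,-2.3,0],"twist":0},{"jaw":0.8,"linear":[2.9,-2.3,0],"twist":0},{"jaw":0.8,"linear":[2.9,-2.3,0],"twist":0},{"jaw":0.8,"linear":[2.9,-2.3,0],"twist":0}]' 30
cat >> h.py <<'E'
from scipy.spatial.transform import Rotation as Ro
def go(x,y,z,yaw=None):
    "print shift in tool axes (cm) and twist (deg, tool z) to a target with tool y along yaw deg"
    o=robot.get_obs(); R=Ro.from_quat(o['tool_rot']).as_matrix()
    d=R.T@(np.array([x,y,z])-o['position'])*100; cy=np.degrees(np.arctan2(R[1,1],R[0,1]))
    print('t',round(o['time'],2),'pos',o['position'].round(4),'zaxis',R[:,2].round(4),'shift cm',d.round(2),'yaw',round(cy,2),'w',round(o['grip_width'],4),'F',o['ft_force'].round(2))
    if yaw is not None: print('twist',round(-((yaw-cy+90)%180-90),2))
E
python3 - <<'E'
from h import *
go(.5075,.3103,.20,-39.4)
c={k:v for k,v in np.load('top0.npz').items()}
print(proj(c,[.4799,-.068,.112]),proj(c,[.600,-.1026,.056]))
E
```

```text
time: 1.1
position: [0.45, -0.2, 0.2394]
tool_rot: [0.983, 0.181, -0.0, -0.0]
ft_force: [1.3, -1.4, -0.3]
grip_width: 0.0699
grip_force: 0.0
t 1.1 pos [ 0.45   -0.2     0.2394] zaxis [-5.e-04  4.e-04 -1.e+00] shift cm [ 23.57 -45.62   3.95] yaw -69.11 w 0.0699 F [ 1.32 -1.4  -0.28]
twist -29.71
[374.18750187 227.81607755] [384.24454193 195.48992302]
```

```bash
python3 -m pendant '[{"jaw":0.8,"linear":[1.81,-3.51,0],"twist":0},{"jaw":0.8,"linear":[1.81,-3.51,0],"twist":0},{"jaw":0.8,"linear":[1.81,-3.51,0],"twist":0},{"jaw":0.8,"linear":[1.81,-3.51,0],"twist":0},{"jaw":0.8,"linear":[1.81,-3.51,0],"twist":0},{"jaw":0.8,"linear":[1.81,-3.51,0],"twist":0},{"jaw":0.8,"linear":[1.81,-3.51,0],"twist":0},{"jaw":0.8,"linear":[1.81,-3.51,0],"twist":0},{"jaw":0.8,"linear":[1.81,-3.51,0],"twist":0},{"jaw":0.8,"linear":[1.81,-3.51,0],"twist":0},{"jaw":0.8,"linear":[1.81,-3.51,0],"twist":0},{"jaw":0.8,"linear":[1.81,-3.51,0],"twist":0}]'
python3 -m pendant '[{"jaw":0.8,"linear":[1.81,-3.51,0],"twist":0},{"jaw":0.8,"linear":[0,0,0],"twist":-5.94},{"jaw":0.8,"linear":[0,0,0],"twist":-5.94},{"jaw":0.8,"linear":[0,0,0],"twist":-5.94},{"jaw":0.8,"linear":[0,0,0],"twist":-5.94},{"jaw":0.8,"linear":[0,0,0],"twist":-5.94},{"jaw":0.8,"linear":[0,0,0],"twist":0},{"jaw":0.8,"linear":[0,0,0],"twist":0}]'
python3 - <<'E'
from h import *
go(.5075,.3103,.03,-39.4)
c=cam('wrist'); cv2.imwrite('pics/w1.png',c['color']); print(proj(c,[.5075,.3103,.033]))
np.savez('w1.npz',**{k:np.array(v) for k,v in c.items()})
t=cam('top'); cv2.imwrite('pics/t1.png',t['color'])
for u,v in((383,227),(384,230)): print(ray(t,u,v,.112))
E
```

```text
time: 2.1
position: [0.5017, 0.2711, 0.2392]
tool_rot: [0.983, 0.182, -0.0, 0.0]
ft_force: [-0.0, -0.5, -0.7]
grip_width: 0.0693
grip_force: 0.0
time: 2.77
position: [0.5064, 0.3083, 0.2391]
tool_rot: [0.905, 0.426, -0.0, -0.0]
ft_force: [-0.9, 0.4, -0.1]
grip_width: 0.0695
grip_force: 0.0
t 2.77 pos [0.5064 0.3083 0.2391] zaxis [-9.e-04 -3.e-04 -1.e+00] shift cm [ 0.24 -0.03 20.91] yaw -39.55 w 0.0695 F [-0.91  0.44 -0.11]
twist -0.15
[317.50081997 173.48541167]
[ 0.48436765 -0.09508787  0.112     ]
[ 0.47519848 -0.09852512  0.112     ]
```

View pics/w1.png

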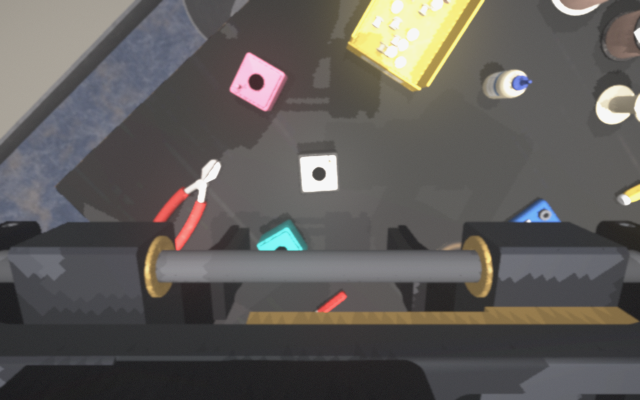

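The wrist view shows the jig's plate at (319,173), next to the predicted (317.5,173.5), and nearly square. The fingers have free floor to either side. I refine the pose from this view.

```bash
python3 - <<'E'
from h import *
c={k:v for k,v in np.load('w1.npz').items()}
w=np.zeros((400,640),np.uint8); s=np.s_[140:205,285:355]; w[s]=c['color'][s].min(-1)>140
k=max(cv2.findContours(w,0,2)[0],key=cv2.contourArea).reshape(-1,2)
P=np.array([ray(c,u,v,.033) for u,v in k])[:,:2].astype(np.float32)
rc=cv2.minAreaRect(P*1000); print(rc)
go(rc[0][0]/1000,rc[0][1]/1000,.025,rc[2])
go(rc[0][0]/1000,rc[0][1]/1000,.025,rc[2]-90)
E
```

```text
((508.55780029296875, 309.94696044921875), (38.955326080322266, 39.15983581542969), 54.37142562866211)
t 2.87 pos [0.5065 0.3083 0.2393] zaxis [-5.e-04 -2.e-04 -1.e+00] shift cm [ 0.27  0.05 21.43] yaw -39.52 w 0.0697 F [-0.37  0.11 -0.07]
twist 86.11
t 2.87 pos [0.5065 0.3083 0.2393] zaxis [-5.e-04 -2.e-04 -1.e+00] shift cm [ 0.27  0.05 21.43] yaw -39.52 w 0.0697 F [-0.37  0.11 -0.07]
twist -3.89
```

```bash
python3 -m pendant '[{"jaw":0.8,"linear":[0.26,0.05,2],"twist":0},{"jaw":0.8,"linear":[0,0,3],"twist":-3.5},{"jaw":0.8,"linear":[0,0,3.5],"twist":0},{"jaw":0.8,"linear":[0,0,3.5],"twist":0},{"jaw":0.8,"linear":[0,0,3.5],"twist":0},{"jaw":0.8,"linear":[0,0,2.5],"twist":0},{"jaw":0.8,"linear":[0,0,1.5],"twist":0},{"jaw":0.8,"linear":[0,0,1.0],"twist":0},{"jaw":0.8,"linear":[0,0,0.9],"twist":0},{"jaw":0.8,"linear":[0,0,0],"twist":0}]'
python3 -m pendant '[{"jaw":0.3,"linear":[0,0,0],"twist":0},{"jaw":0.3,"linear":[0,0,0],"twist":0},{"jaw":0.3,"linear":[0,0,0],"twist":0},{"jaw":0.3,"linear":[0,0,0],"twist":0},{"jaw":0.3,"linear":[0,0,0],"twist":0},{"jaw":0.3,"linear":[0,0,0],"twist":0}]' 30
```

```text
time: 3.7
position: [0.5082, 0.3098, 0.0243]
tool_rot: [0.891, 0.454, -0.001, -0.0]
ft_force: [-0.2, 0.2, -0.4]
grip_width: 0.0696
grip_force: 0.0
time: 4.2
position: [0.509, 0.3103, 0.0263]
tool_rot: [0.891, 0.455, 0.001, -0.0]
ft_force: [-1.0, -0.1, 3.4]
grip_width: 0.0418
grip_force: 30.0
```

```bash
python3 -m pendant '[{"jaw":0.3,"linear":[0,0,-1],"twist":0},{"jaw":0.3,"linear":[0,0,-2.5],"twist":0},{"jaw":0.3,"linear":[0,0,-4],"twist":0},{"jaw":0.3,"linear":[0,0,-4],"twist":0},{"jaw":0.3,"linear":[0,0,-4],"twist":0},{"jaw":0.3,"linear":[0,0,-1.5],"twist":-6.13},{"jaw":0.3,"linear":[0,0,0],"twist":-6.13},{"jaw":0.3,"linear":[0,0,0],"twist":-6.13},{"jaw":0.3,"linear":[0,0,0],"twist":-6.13},{"jaw":0.3,"linear":[0,0,0],"twist":-6.13},{"jaw":0.3,"linear":[0,0,0],"twist":-6.13}]'
python3 - <<'E'
from h import *
go(.6267,.0428,.19,.91)
E
```

```text
time: 5.12
position: [0.5078, 0.3097, 0.1955]
tool_rot: [0.7, 0.714, -0.001, -0.0]
ft_force: [-0.0, -0.3, -3.3]
grip_width: 0.042
grip_force: 30.0
t 5.12 pos [0.5078 0.3097 0.1955] zaxis [-1.5e-03 -6.0e-04 -1.0e+00] shift cm [-26.93  11.34   0.55] yaw 1.19 w 0.042 F [-0.05 -0.34 -3.32]
twist 0.28
```

```bash
python3 -m pendant '[{"jaw":0.3,"linear":[-2.4,1.03,0],"twist":0},{"jaw":0.3,"linear":[-3.4,1.43,0],"twist":0},{"jaw":0.3,"linear":[-3.4,1.43,0],"twist":0},{"jaw":0.3,"linear":[-3.4,1.43,0],"twist":0},{"jaw":0.3,"linear":[-3.4,1.43,0],"twist":0},{"jaw":0.3,"linear":[-3.4,1.43,0],"twist":0},{"jaw":0.3,"linear":[-3.4,1.43,0],"twist":0},{"jaw":0.3,"linear":[-2.4,1.03,0],"twist":0},{"jaw":0.3,"linear":[-1.6,0.7,0],"twist":0.28},{"jaw":0.3,"linear":[0,0,0],"twist":0},{"jaw":0.3,"linear":[0,0,0],"twist":0}]'
python3 - <<'E'
from h import *
go(.6267,.0428,.036,.91)
c=cam('wrist')
ex=np.array([.99987,.0159]);ey=np.array([-.0159,.99987]);O=np.array([.6275,-.0072])
def pt(x,y,z): q=O+ex*x/1e3+ey*y/1e3; return [q[0],q[1],z/1e3]
im=c['color'].copy()
for p in [(-23.5,77,16),(23.5,77,16),(-23.5,40,16),(23.5,40,16),(58,128,12),(-112,128,12),(22,71,44),(-22,71,44),(-21,23,40),(21,23,40)]:
    u=proj(c,pt(*p)); print(p,u.round()); cv2.circle(im,tuple(int(a) for a in u),2,(0,0,255),-1)
cv2.imwrite('pics/w2.png',im); np.savez('w2.npz',**{k:np.array(v) for k,v in c.items()})
E
```

```text
time: 6.03
position: [0.6256, 0.0435, 0.1952]
tool_rot: [0.704, 0.71, -0.0, -0.001]
ft_force: [-1.6, 0.1, -3.3]
grip_width: 0.0414
grip_force: 30.0
t 6.03 pos [0.6256 0.0435 0.1952] zaxis [-0.0018  0.001  -1.    ] shift cm [-0.09  0.14 15.92] yaw 0.49 w 0.0414 F [-1.59  0.13 -3.33]
twist -0.42
(-23.5, 77, 16) [294. 154.]
(23.5, 77, 16) [344. 154.]
(-23.5, 40, 16) [295. 192.]
(23.5, 40, 16) [343. 191.]
(58, 128, 12) [381.  98.]
(-112, 128, 12) [198.  99.]
(22, 71, 44) [344. 165.]
(-22, 71, 44) [294. 165.]
(-21, 23, 40) [297. 216.]
(21, 23, 40) [342. 215.]
```

View pics/w2.png

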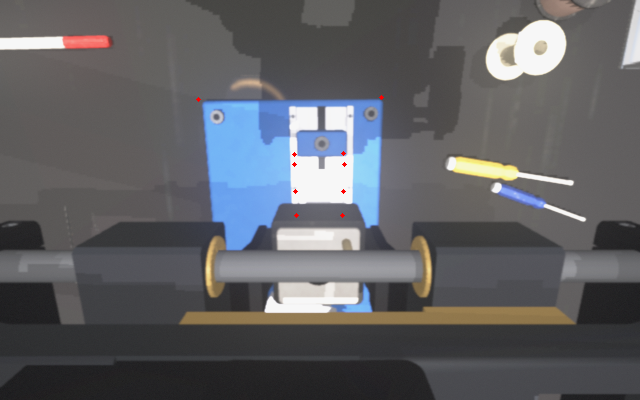

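The picture shows the end jaw at columns 298–347 (predicted 294–344), so the press lies about 3 px (3 mm) right of my estimate. I measure that numerically, with depth.

```bash
python3 - <<'E'
from h import *
c={k:v for k,v in np.load('w2.npz').items()}; raw=c['color'].astype(int)
R=c['view'][:3,:3];t=c['view'][:3,3]
def dp(u,v):
    d=c['depth'][v,u]; return R.T@(np.array([(u-c['cx'])/c['f']*d,(v-c['cy'])/c['f']*d,d])-t)
for u,v in [(250,120),(250,200),(370,150),(340,180),(322,135),(220,120),(100,200)]: print((u,v),dp(u,v).round(4))
def runs(v,f,a,b,mn=4):
    m=f(raw[v]); e=np.flatnonzero(np.diff(m.astype(int)))+.5; return [x for x in e if a<x<b]
blue=lambda r:(r[:,0]-r[:,2]>60)
wh=lambda r:(r.min(1)>150)
for v in (104,110,140,150,170,180,190): print(v,'blue',runs(v,blue,190,400),'white',runs(v,wh,280,365))
for v,cols in((180,(207.5,380)),): 
    for u in cols: print(ray(c,u,v,.012))
cv2.imwrite('pics/crop2.png',cv2.resize(c['color'][90:220,190:390],None,fx=4,fy=4,interpolation=cv2.INTER_CUBIC))
T=np.load('top0.npz')
d=T['depth'];t2=dict(T)
R2=T['view'][:3,:3];
for u,v in((340,210),(400,215),(325,210)):
    z=d[v,u];print('top',(R2.T@(np.array([(u-T['cx'])/T['f']*z,(v-T['cy'])/T['f']*z,z])-T['view'][:3,3])).round(4))
E
```

```text
(250, 120) [0.5609 0.1007 0.0123]
(250, 200) [0.5576 0.0226 0.012 ]
(370, 150) [0.6752 0.0735 0.0123]
(340, 180) [0.647  0.0442 0.0139]
(322, 135) [0.6286 0.0897 0.0448]
(220, 120) [0.5342 0.1007 0.0178]
(100, 200) [0.4007 0.0185 0.0018]
104 blue [np.float64(201.5), np.float64(382.5)] white []
110 blue [np.float64(202.5), np.float64(213.5), np.float64(219.5), np.float64(288.5), np.float64(353.5), np.float64(364.5), np.float64(376.5), np.float64(382.5)] white [np.float64(288.5), np.float64(317.5), np.float64(324.5), np.float64(353.5)]
140 blue [np.float64(204.5), np.float64(289.5), np.float64(296.5), np.float64(314.5), np.float64(328.5), np.float64(346.5), np.float64(352.5), np.float64(381.5)] white [np.float64(288.5), np.float64(296.5), np.float64(315.5), np.float64(319.5), np.float64(323.5), np.float64(327.5), np.float64(346.5), np.float64(352.5)]
150 blue [np.float64(205.5), np.float64(289.5), np.float64(297.5), np.float64(317.5), np.float64(324.5), np.float64(345.5), np.float64(352.5), np.float64(380.5)] white [np.float64(288.5), np.float64(297.5), np.float64(320.5), np.float64(322.5), np.float64(345.5), np.float64(353.5)]
170 blue [np.float64(207.5), np.float64(289.5), np.float64(352.5), np.float64(380.5)] white [np.float64(289.5), np.float64(356.5)]
180 blue [np.float64(208.5), np.float64(290.5), np.float64(352.5), np.float64(379.5)] white [np.float64(289.5), np.float64(353.5)]
190 blue [np.float64(209.5), np.float64(290.5), np.float64(352.5), np.float64(379.5)] white [np.float64(290.5), np.float64(352.5)]
[0.51660018 0.04265306 0.012     ]
[0.68642968 0.04415147 0.012     ]
top [0.5506 0.0384 0.0128]
top [ 0.5487 -0.1645  0.008 ]
top [0.5471 0.0887 0.0123]
```

View pics/crop2.png

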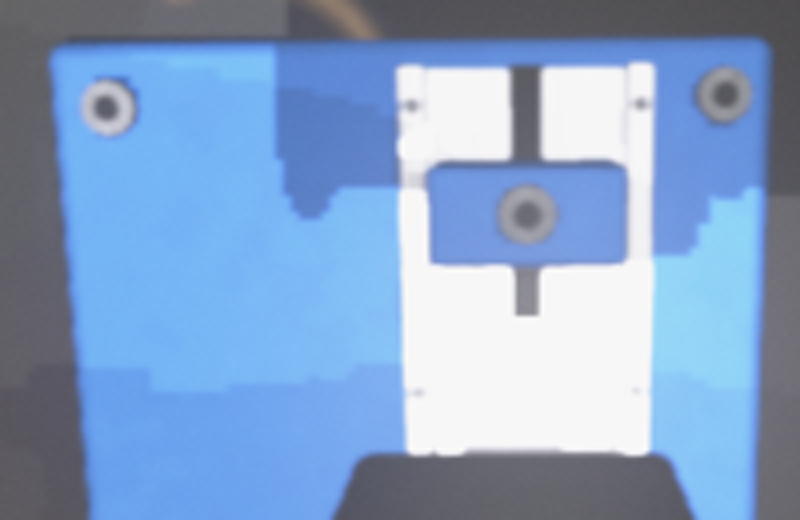

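```bash
python3 - <<'E'
from h import *
c={k:v for k,v in np.load('w2.npz').items()}; raw=c['color'].astype(int)
o=robot.get_obs(); R=Ro.from_quat(o['tool_rot']).as_matrix(); p=o['position']
for y in(-18,0,18): print('plate far edge',proj(c,p+R@np.array([-.018,y/1e3,-.009])).round(1), proj(c,p+R@np.array([.018,y/1e3,-.009])).round(1))
for y in(-21,21): print('block far edge',proj(c,p+R@np.array([-.021,y/1e3,-.006])).round(1), proj(c,p+R@np.array([-.021,y/1e3,.024])).round(1))
pl=(raw.min(-1)>100).astype(int)
for v in(230,235,240,290): print(v,np.flatnonzero(np.diff(pl[v,250:390]))+250.5)
dk=(raw.max(-1)<90).astype(int)
for v in(208,212,218): print(v,np.flatnonzero(np.diff(dk[v,250:390]))+250.5)
print('centreline',ray(c,321.5,180,.016),ray(c,320.8,110,.014), ray(c,321.5,150,.044))
print('jaw front rows', ray(c,321.5,155.5,.044),'base end', ray(c,300,100,.012))
E
```

```text
plate far edge [276.  302.5] [273.2 226.7]
plate far edge [315.9 302.4] [315.6 226.7]
plate far edge [355.9 302.3] [358.1 226.6]
block far edge [270.4 304.7] [277.9 274.2]
block far edge [361.6 304.6] [354.8 274.1]
230 [254.5 275.5 360.5 381.5]
235 [252.5 274.5 360.5 385.5 386.5]
240 [275.5 360.5]
290 [277.5 358.5 363.5 366.5]
208 []
212 []
218 []
centreline [0.62885305 0.04445753 0.016     ] [0.62750881 0.11040953 0.014     ] [0.62831381 0.07673177 0.044     ]
jaw front rows [0.62836511 0.07194556 0.044     ] base end [0.6080944  0.11925766 0.012     ]
```

```bash
python3 -m pendant '[{"jaw":0.3,"linear":[-0.08,0.2,2],"twist":-0.4},{"jaw":0.3,"linear":[0,0,3.5],"twist":0},{"jaw":0.3,"linear":[0,0,3.5],"twist":0},{"jaw":0.3,"linear":[0,0,2.5],"twist":0},{"jaw":0.3,"linear":[0,0,1.5],"twist":0},{"jaw":0.3,"linear":[0,0,0],"twist":0},{"jaw":0.3,"linear":[0,0,0],"twist":0}]'
python3 - <<'E'
from h import *
go(.6275,.0428,.039,.95)
c=cam('wrist'); raw=c['color'].astype(int)
blue=(raw[...,0]-raw[...,2]>60).astype(int)
for v in range(90,215,15): print(v,[int(x) for x in np.flatnonzero(np.diff(blue[v,150:450]))+150])
np.savez('w3.npz',**{k:np.array(v) for k,v in c.items()}); cv2.imwrite('pics/w3.png',c['color'])
E
```

```text
time: 6.67
position: [0.6269, 0.0449, 0.0649]
tool_rot: [0.7, 0.714, -0.001, -0.001]
ft_force: [0.5, -0.0, -3.0]
grip_width: 0.0417
grip_force: 30.0
t 6.67 pos [0.6269 0.0449 0.0649] zaxis [-3.e-03  7.e-04 -1.e+00] shift cm [-0.21  0.06  2.59] yaw 1.12 w 0.0417 F [ 0.5  -0.03 -2.96]
twist 0.17
90 []
105 [269, 277, 365, 372, 422]
120 [160, 268, 374, 392, 415, 421]
135 [268, 374, 420]
150 [268, 279, 362, 373, 419]
165 [269, 278, 309, 333, 365, 372, 418]
180 [270, 278, 311, 331, 364, 372, 417]
195 [270, 371, 416]
210 [270, 370, 414]
```

View pics/w3.png

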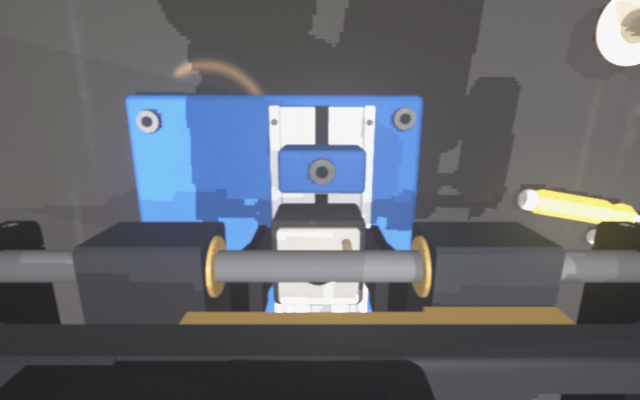

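The jig hangs square over the channel, about 3 cm up: jaw mid column 320.5, rails mid 321, jig plate mid about 318. I convert that to a lateral correction.

```bash
python3 - <<'E'
from h import *
c={k:v for k,v in np.load('w3.npz').items()}
o=robot.get_obs(); R=Ro.from_quat(o['tool_rot']).as_matrix(); p=o['position']
print(p, 'cl',ray(c,321.5,180,.016),ray(c,320.8,208,.016),ray(c,321.2,150,.044))
raw=c['color'].astype(int); pl=(raw.min(-1)>100).astype(int)
for v in(232,240,290): print(v,np.flatnonzero(np.diff(pl[v,262:372]))+262.5)
print([proj(c,p+R@np.array([.018,y/1e3,-.007])).round(1) for y in(-18,18)])
E
```

```text
[0.62829048 0.04445095 0.06619933] cl [0.6286223  0.07238151 0.016     ] [0.62857459 0.05540423 0.016     ] [0.62786751 0.09299563 0.044     ]
232 [273.5 360.5]
240 [275.5 360.5]
290 [269.5 272.5 276.5 368.5]
[array([278. , 229.5]), array([362.4, 229.7])]
```

```bash
python3 - <<'E'
from h import *
for n in('w2','w3'):
    c={k:v for k,v in np.load(n+'.npz').items()}
    z={'w2':.204,'w3':.0735}[n]
    print(n,ray(c,317.9,237,z), c['cx'])
for i in range(3): go(.6275,.0428,.039,.95); cam('wrist')
E
```

```text
w2 [0.62587137 0.05783046 0.204     ] 318.10413087016116
w3 [0.62703622 0.05917401 0.0735    ] 318.10413087016116
t 6.72 pos [0.6283 0.0445 0.0662] zaxis [ 5.e-04  2.e-04 -1.e+00] shift cm [-0.16 -0.08  2.72] yaw 1.1 w 0.0415 F [ 0.15  0.97 -3.48]
twist 0.15
t 6.77 pos [0.6291 0.0441 0.067 ] zaxis [ 2.5e-03 -1.0e-04 -1.0e+00] shift cm [-0.12 -0.17  2.8 ] yaw 1.08 w 0.0418 F [ 0.9  -0.17 -2.41]
twist 0.13
t 6.82 pos [0.6294 0.0438 0.0674] zaxis [ 3.4e-03 -2.0e-04 -1.0e+00] shift cm [-0.09 -0.2   2.84] yaw 1.06 w 0.0419 F [-0.03  0.4  -3.34]
twist 0.11
```

```bash
python3 -m pendant '[{"jaw":0.3,"linear":[0,0,0],"twist":0},{"jaw":0.3,"linear":[0,0,0],"twist":0},{"jaw":0.3,"linear":[0,0,0],"twist":0},{"jaw":0.3,"linear":[0,0,0],"twist":0},{"jaw":0.3,"linear":[0,0,0],"twist":0},{"jaw":0.3,"linear":[0,0,0],"twist":0}]'
python3 - <<'E'
from h import *
for i in range(2):
    go(.6285,.0428,.039,1.0)
    c=cam('wrist'); raw=c['color'].astype(int); pl=(raw.min(-1)>100).astype(int); blue=(raw[...,0]-raw[...,2]>60).astype(int)
    print([list(np.flatnonzero(np.diff(pl[v,262:372]))+262.5) for v in(236,242)],[list(np.flatnonzero(np.diff(blue[v,262:380]))+262.5) for v in(182,200)])
o=robot.get_obs(); z=o['position'][2]+.007
print('jig',ray(c,317.9,237,z),'cl',ray(c,321,190,.016))
E
```

```text
time: 7.37
position: [0.6282, 0.043, 0.0656]
tool_rot: [0.701, 0.713, -0.0, -0.0]
ft_force: [-0.0, -0.1, -3.3]
grip_width: 0.0418
grip_force: 30.0
t 7.37 pos [0.6282 0.043  0.0656] zaxis [-1.e-04  0.e+00 -1.e+00] shift cm [-0.02  0.03  2.66] yaw 0.99 w 0.0418 F [-0.01 -0.09 -3.34]
twist -0.01
[[np.float64(273.5), np.float64(360.5)], [np.float64(275.5), np.float64(360.5)]] [[np.float64(267.5), np.float64(275.5), np.float64(361.5), np.float64(369.5)], [np.float64(268.5), np.float64(368.5)]]
t 7.42 pos [0.6282 0.043  0.0655] zaxis [-0.  0. -1.] shift cm [-0.02  0.03  2.65] yaw 0.99 w 0.0419 F [ 0.41  0.71 -2.97]
twist -0.01
[[np.float64(273.5), np.float64(360.5)], [np.float64(275.5), np.float64(360.5)]] [[np.float64(267.5), np.float64(276.5), np.float64(361.5), np.float64(369.5)], [np.float64(268.5), np.float64(368.5)]]
jig [0.6283212  0.05663154 0.07247224] cl [0.62992321 0.06430854 0.016     ]
```

```bash
python3 -m pendant '[{"jaw":0.3,"linear":[0,0,0.5],"twist":0},{"jaw":0.3,"linear":[0,0,0.6],"twist":0},{"jaw":0.3,"linear":[0,0,0.5],"twist":0},{"jaw":0.3,"linear":[0,0,0.4],"twist":0},{"jaw":0.3,"linear":[0,0,0.3],"twist":0},{"jaw":0.3,"linear":[0,0,0.2],"twist":0},{"jaw":0.3,"linear":[0,0,0.1],"twist":0},{"jaw":0.3,"linear":[0,0,0],"twist":0},{"jaw":0.3,"linear":[0,0,0],"twist":0}]'
```

```text
time: 8.22
position: [0.6283, 0.0431, 0.0396]
tool_rot: [0.701, 0.713, 0.0, 0.0]
ft_force: [0.8, -0.4, -2.9]
grip_width: 0.0417
grip_force: 30.0
```

```bash
python3 -m pendant '[{"jaw":0.3,"linear":[0,0,0.05],"twist":0},{"jaw":0.3,"linear":[0,0,0.05],"twist":0},{"jaw":0.3,"linear":[0,0,0.05],"twist":0},{"jaw":0.3,"linear":[0,0,0],"twist":0},{"jaw":0.3,"linear":[0,0,0],"twist":0}]'
```

```text
time: 8.63
position: [0.6284, 0.043, 0.0384]
tool_rot: [0.701, 0.713, 0.0, 0.0]
ft_force: [0.2, -1.3, -0.7]
grip_width: 0.0416
grip_force: 30.0
```

```bash
python3 -m pendant '[{"jaw":0.7,"linear":[0,0,0.02],"twist":0},{"jaw":0.7,"linear":[0,0,0],"twist":0},{"jaw":0.7,"linear":[0,0,0],"twist":0},{"jaw":0.7,"linear":[0,0,0],"twist":0},{"jaw":0.7,"linear":[0,0,-1],"twist":0},{"jaw":0.7,"linear":[0,0,-3],"twist":0},{"jaw":0.7,"linear":[0,0,-4],"twist":0},{"jaw":0.7,"linear":[0,0,-4],"twist":0},{"jaw":0.7,"linear":[0,0,-1],"twist":0},{"jaw":0.7,"linear":[4,0,0],"twist":0},{"jaw":0.7,"linear":[0,0,0],"twist":0},{"jaw":0.7,"linear":[0,0,0],"twist":0}]'
python3 - <<'E'
from h import *
c=cam('top'); cv2.imwrite('pics/t2.png',cv2.resize(c['color'][160:240,310:420],None,fx=5,fy=5,interpolation=cv2.INTER_CUBIC))
s=cam('scene'); cv2.imwrite('pics/s2.png',cv2.resize(s['color'][150:240,260:400],None,fx=5,fy=5,interpolation=cv2.INTER_CUBIC))
print('knob top rays'); 
d=(c['color'].max(-1)<70).astype(np.uint8)
o=robot.get_obs(); print(o['position'])
E
```

```text
time: 9.63
position: [0.6272, 0.0847, 0.1688]
tool_rot: [0.7, 0.714, 0.0, 0.0]
ft_force: [-0.2, -0.4, -0.0]
grip_width: 0.0611
grip_force: 0.0
knob top rays
[0.62717533 0.08301747 0.16783112]
```

View pics/s2.png

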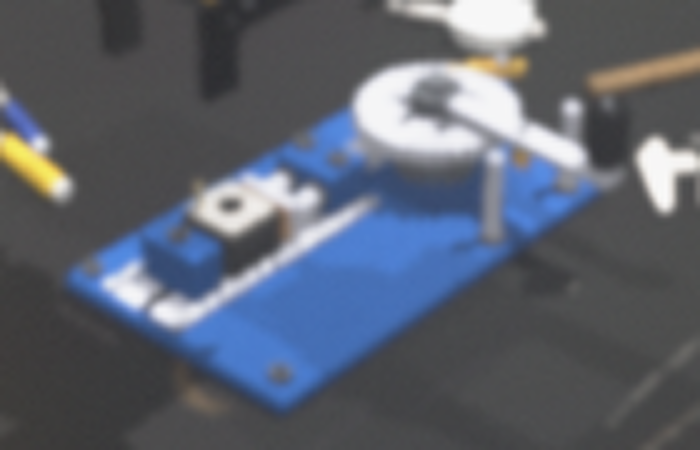

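The jig stands upright in the channel between pad and end jaw. The lever is about mid-swing, with its knob at scene pixel (381,176) and top pixel (384,230). I triangulate the knob.

```bash
python3 - <<'E'
from h import *
L=lambda n:{k:v for k,v in np.load(n+'0.npz').items()}
T,S=L('top'),L('scene'); W=np.array([.6011,-.1026])
for nm,c,u,v in(('top',T,384,229.5),('scene',S,381.5,176)):
    p=ray(c,u,v,.092); d=p[:2]-W; print(nm,p,np.hypot(*d),np.degrees(np.arctan2(d[1],-d[0])))
a=[]
for c,u,v in((T,384,229.5),(S,381.5,176)):
    M=c['f']*0+np.array([[c['f'],0,c['cx']],[0,c['f'],c['cy']],[0,0,1]])@c['view'][:3]; a.append((M,u,v))
X=cv2.triangulatePoints(a[0][0],a[1][0],np.array(a[0][1:],float),np.array(a[1][1:],float)); print((X[:3]/X[3]).T)
for th in (0,.15,.3,.45,.6):
    b=np.radians(17)-th-0+np.radians(-.91); k=W+.125*np.array([-np.cos(b),np.sin(b)]); print(th,k,proj(T,[*k,.112]),proj(T,[*k,.092]),proj(S,[*k,.092]))
o=robot.get_obs();print(o['position'],o['q'])
E
```

```text
top [ 0.48035259 -0.10116583  0.092     ] 0.12075592345780928 0.6804968622785784
scene [ 0.47665084 -0.10127254  0.092     ] 0.12445623528542463 0.6111347766822508
[[ 0.47912987 -0.10211611  0.09090549]]
0 [ 0.48099656 -0.06795663] [374.18863654 227.46583587] [373.4328876  228.56467599] [372.75187211 180.24946093]
0.15 [ 0.47716815 -0.08629367] [380.06664831 229.09696863] [379.22247192 230.17234437] [378.02391807 178.08717145]
0.3 [ 0.47612298 -0.10499692] [386.10567226 229.85005361] [385.17096822 230.91453859] [382.47410403 175.53838668]
0.45 [ 0.47788453 -0.12364634] [392.16128353 229.70616483] [391.13624649 230.7726359 ] [386.00658261 172.68096159]
0.6 [ 0.48241323 -0.1418231 ] [398.08855733 228.6691625 ] [396.97567492 229.75043374] [388.558331   169.59788973]
[0.62717533 0.08301747 0.16783112] [-4.45451368e-02  6.21251362e-01  1.47803293e+00 -5.47842289e-04
  1.04272092e+00 -6.25403422e-02]
```

```bash
python3 - <<'E'
from h import *
L=lambda n:{k:v for k,v in np.load(n+'0.npz').items()}
T,S=L('top'),L('scene')
# post tops: top crop (320,277)->, scene crop (495,155) upper end
M=[np.array([[c['f'],0,c['cx']],[0,c['f'],c['cy']],[0,0,1]])@c['view'][:3] for c in(T,S)]
for a,b in (((374,215.4),(359,181)),((395.8,216.5),(374.3,170.5))):
    X=cv2.triangulatePoints(*M,np.array(a,float),np.array(b,float)); print((X[:3]/X[3]).T)
go(.4762,-.1015,.18,-89)
E
```

```text
[[ 0.52881886 -0.07040722  0.06739568]]
[[ 0.52933423 -0.1402864   0.07027059]]
t 9.73 pos [0.6272 0.083  0.1678] zaxis [-4.e-04 -5.e-04 -1.e+00] shift cm [-18.17 -15.43  -1.2 ] yaw 1.05 w 0.0612 F [ 0.06 -0.16  1.4 ]
twist -89.95
```

```bash
python3 -m pendant '[{"jaw":0.5,"linear":[-2.5,-2.1,-0.2],"twist":0},{"jaw":0.5,"linear":[-3.1,-2.65,-0.2],"twist":0},{"jaw":0.5,"linear":[-3.1,-2.65,-0.2],"twist":0},{"jaw":0.5,"linear":[-3.1,-2.65,-0.2],"twist":0},{"jaw":0.5,"linear":[-3.1,-2.65,-0.2],"twist":0},{"jaw":0.5,"linear":[-3.1,-2.65,-0.2],"twist":0},{"jaw":0.5,"linear":[0,0,0],"twist":6.92},{"jaw":0.5,"linear":[0,0,0],"twist":6.92},{"jaw":0.5,"linear":[0,0,0],"twist":6.92},{"jaw":0.5,"linear":[0,0,0],"twist":6.92},{"jaw":0.5,"linear":[0,0,0],"twist":6.92},{"jaw":0.5,"linear":[0,0,0],"twist":6.92}]' 40
python3 -m pendant '[{"jaw":0.5,"linear":[0,0,0],"twist":6.92},{"jaw":0.5,"linear":[0,0,0],"twist":6.92},{"jaw":0.5,"linear":[0,0,0],"twist":6.92},{"jaw":0.5,"linear":[0,0,0],"twist":6.92},{"jaw":0.5,"linear":[0,0,0],"twist":6.92},{"jaw":0.5,"linear":[0,0,0],"twist":6.92},{"jaw":0.5,"linear":[0,0,0],"twist":6.92},{"jaw":0.5,"linear":[0,0,0],"twist":0},{"jaw":0.5,"linear":[0,0,0],"twist":0},{"jaw":0.5,"linear":[0,0,0],"twist":0},{"jaw":0.5,"linear":[0,0,0],"twist":0}]'
python3 - <<'E'
from h import *
go(.4765,-.1015,.095,-89)
E
```

```text
time: 10.73
position: [0.4767, -0.1006, 0.1795]
tool_rot: [0.91, 0.415, -0.0, -0.0]
ft_force: [0.5, 0.1, -0.4]
grip_width: 0.0435
grip_force: 0.0
time: 11.65
position: [0.477, -0.0999, 0.1797]
tool_rot: [1.0, 0.01, -0.0, -0.0]
ft_force: [-0.2, 0.7, -0.1]
grip_width: 0.0433
grip_force: 0.0
t 11.65 pos [ 0.477  -0.0999  0.1797] zaxis [-3.e-04  1.e-04 -1.e+00] shift cm [-0.05  0.16  8.47] yaw -88.88 w 0.0433 F [-0.19  0.67 -0.06]
twist 0.12
```

```bash
python3 -m pendant '[{"jaw":0.5,"linear":[-0.05,0.15,1.5],"twist":0},{"jaw":0.5,"linear":[0,0,2.5],"twist":0},{"jaw":0.5,"linear":[0,0,2],"twist":0},{"jaw":0.5,"linear":[0,0,1.3],"twist":0},{"jaw":0.5,"linear":[0,0,0.8],"twist":0},{"jaw":0.5,"linear":[0,0,0.4],"twist":0},{"jaw":0.5,"linear":[0,0,0],"twist":0},{"jaw":0.3,"linear":[0,0,0],"twist":0},{"jaw":0.3,"linear":[0,0,0],"twist":0},{"jaw":0.3,"linear":[0,0,0],"twist":0},{"jaw":0.3,"linear":[0,0,0],"twist":0}]' 40
python3 - <<'E'
from h import *
go(.4812,-.070,.095,-89)
c=cam('scene'); cv2.imwrite('pics/s3.png',cv2.resize(c['color'][110:240,300:460],None,fx=4,fy=4,interpolation=cv2.INTER_CUBIC))
E
```

```text
time: 12.57
position: [0.4771, -0.1013, 0.0955]
tool_rot: [1.0, 0.009, 0.001, 0.0]
ft_force: [0.5, 0.9, 0.3]
grip_width: 0.0283
grip_force: 0.2
t 12.57 pos [ 0.4771 -0.1013  0.0955] zaxis [ 1.4e-03 -6.0e-04 -1.0e+00] shift cm [ 0.46 -3.12  0.05] yaw -88.95 w 0.0283 F [0.49 0.86 0.31]
twist 0.05
```

View pics/s3.png

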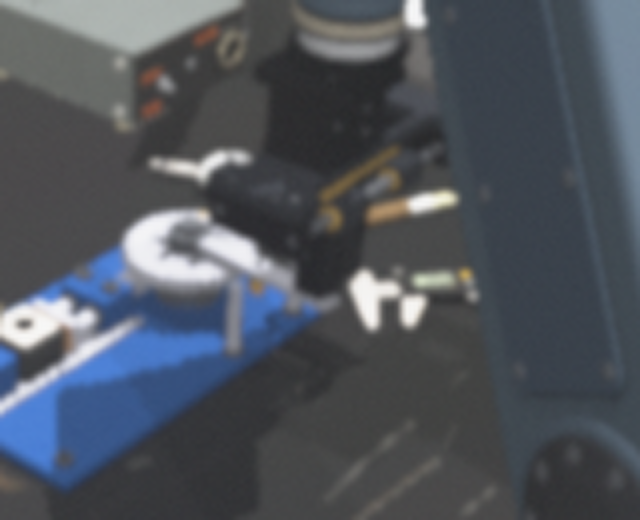

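```bash
python3 -m pendant '[{"jaw":0.3,"linear":[0.1,0.4,0],"twist":0},{"jaw":0.3,"linear":[0,0.4,0],"twist":0},{"jaw":0.3,"linear":[0,0.4,0],"twist":0},{"jaw":0.3,"linear":[0,0.4,0],"twist":0}]'
python3 -m pendant '[{"jaw":0.3,"linear":[0,0.4,0],"twist":0},{"jaw":0.3,"linear":[0,0.4,0],"twist":0},{"jaw":0.3,"linear":[0,0.4,0],"twist":0},{"jaw":0.3,"linear":[0,0.4,0],"twist":0}]'
python3 -m pendant '[{"jaw":0.3,"linear":[0,0.3,0],"twist":0},{"jaw":0.3,"linear":[0,0.2,0],"twist":0},{"jaw":0.3,"linear":[0,0,0],"twist":0}]'
```

```text
time: 12.95
position: [0.478, -0.1174, 0.0949]
tool_rot: [1.0, 0.009, 0.0, -0.0]
ft_force: [-0.3, 1.7, 1.3]
grip_width: 0.0262
grip_force: 0.9
time: 13.28
position: [0.4783, -0.1335, 0.0948]
tool_rot: [1.0, 0.009, 0.0, -0.0]
ft_force: [0.3, 0.9, 1.9]
grip_width: 0.026
grip_force: 0.8
time: 13.53
position: [0.4785, -0.1387, 0.0948]
tool_rot: [1.0, 0.009, 0.0, 0.0]
ft_force: [-0.4, 0.6, 0.1]
grip_width: 0.0261
grip_force: 0.1
```

```bash
python3 -m pendant '[{"jaw":0.3,"linear":[0,-0.5,0],"twist":0},{"jaw":0.3,"linear":[0,-0.8,0],"twist":0},{"jaw":0.3,"linear":[0,-0.8,0],"twist":0},{"jaw":0.3,"linear":[0,-0.8,0],"twist":0},{"jaw":0.3,"linear":[0,-0.8,0],"twist":0},{"jaw":0.3,"linear":[0,-0.8,0],"twist":0},{"jaw":0.3,"linear":[0,-0.8,0],"twist":0},{"jaw":0.3,"linear":[0,-0.8,0],"twist":0},{"jaw":0.3,"linear":[0,-0.5,0],"twist":0},{"jaw":0.3,"linear":[0,-0.2,0],"twist":0},{"jaw":0.3,"linear":[0,0,0],"twist":0}]'
python3 -m pendant '[{"jaw":0.3,"linear":[0,0.5,0],"twist":0},{"jaw":0.3,"linear":[0,0.5,0],"twist":0},{"jaw":0.3,"linear":[0,0.5,0],"twist":0},{"jaw":0.3,"linear":[0,0.5,0],"twist":0}]'
python3 -m pendant '[{"jaw":0.3,"linear":[0,0.4,0],"twist":0},{"jaw":0.3,"linear":[0,0.4,0],"twist":0},{"jaw":0.3,"linear":[0,0.4,0],"twist":0},{"jaw":0.3,"linear":[0,0.4,0],"twist":0}]'
python3 -m pendant '[{"jaw":0.3,"linear":[0,0.4,0],"twist":0},{"jaw":0.3,"linear":[0,0.4,0],"twist":0},{"jaw":0.3,"linear":[0,0.4,0],"twist":0},{"jaw":0.3,"linear":[0,0.4,0],"twist":0}]'
python3 -m pendant '[{"jaw":0.3,"linear":[0,0.4,0],"twist":0},{"jaw":0.3,"linear":[0,0.4,0],"twist":0},{"jaw":0.3,"linear":[0,0.4,0],"twist":0},{"jaw":0.3,"linear":[0,0.3,0],"twist":0},{"jaw":0.3,"linear":[0,0.1,0],"twist":0}]'
```

```text
time: 14.45
position: [0.4769, -0.0693, 0.0948]
tool_rot: [1.0, 0.009, -0.0, -0.0]
ft_force: [-0.6, -0.2, 0.6]
grip_width: 0.026
grip_force: 0.0
time: 14.78
position: [0.4775, -0.091, 0.0948]
tool_rot: [1.0, 0.009, -0.0, 0.0]
ft_force: [0.4, -0.0, -0.2]
grip_width: 0.026
grip_force: 0.3
time: 15.12
position: [0.4775, -0.1064, 0.0948]
tool_rot: [1.0, 0.009, -0.0, -0.0]
ft_force: [-1.1, 1.8, 0.5]
grip_width: 0.026
grip_force: 0.9
time: 15.45
position: [0.478, -0.1223, 0.0948]
tool_rot: [1.0, 0.009, -0.0, -0.0]
ft_force: [-0.6, 2.6, -0.1]
grip_width: 0.0261
grip_force: 1.1
time: 15.87
position: [0.4785, -0.1387, 0.0949]
tool_rot: [1.0, 0.009, 0.0, 0.0]
ft_force: [0.9, 1.8, -0.4]
grip_width: 0.0263
grip_force: 1.0
```

```bash
python3 -m pendant '[{"jaw":0.3,"linear":[0,-0.5,0],"twist":0},{"jaw":0.3,"linear":[0,-0.8,0],"twist":0},{"jaw":0.3,"linear":[0,-0.8,0],"twist":0},{"jaw":0.3,"linear":[0,-0.8,0],"twist":0},{"jaw":0.3,"linear":[0,-0.8,0],"twist":0},{"jaw":0.3,"linear":[0,-0.8,0],"twist":0},{"jaw":0.3,"linear":[0,-0.8,0],"twist":0},{"jaw":0.3,"linear":[0,-0.8,0],"twist":0},{"jaw":0.3,"linear":[0,-0.5,0],"twist":0},{"jaw":0.3,"linear":[0,-0.3,0],"twist":0},{"jaw":0.3,"linear":[0,0,0],"twist":0}]'
python3 -m pendant '[{"jaw":0.3,"linear":[0,0.5,0],"twist":0},{"jaw":0.3,"linear":[0,0.5,0],"twist":0},{"jaw":0.3,"linear":[0,0.5,0],"twist":0},{"jaw":0.3,"linear":[0,0.5,0],"twist":0}]'
python3 -m pendant '[{"jaw":0.3,"linear":[0,0.4,0],"twist":0},{"jaw":0.3,"linear":[0,0.4,0],"twist":0},{"jaw":0.3,"linear":[0,0.4,0],"twist":0},{"jaw":0.3,"linear":[0,0.4,0],"twist":0}]'
python3 -m pendant '[{"jaw":0.3,"linear":[0,0.4,0],"twist":0},{"jaw":0.3,"linear":[0,0.4,0],"twist":0},{"jaw":0.3,"linear":[0,0.4,0],"twist":0},{"jaw":0.3,"linear":[0,0.4,0],"twist":0}]'
python3 -m pendant '[{"jaw":0.3,"linear":[0,0.4,0],"twist":0},{"jaw":0.3,"linear":[0,0.4,0],"twist":0},{"jaw":0.3,"linear":[0,0.4,0],"twist":0},{"jaw":0.3,"linear":[0,0.4,0],"twist":0},{"jaw":0.3,"linear":[0,0.1,0],"twist":0}]'
```

```text
time: 16.78
position: [0.4768, -0.0681, 0.0948]
tool_rot: [1.0, 0.009, -0.0, -0.0]
ft_force: [0.4, -0.6, -0.9]
grip_width: 0.026
grip_force: 0.0
time: 17.12
position: [0.4772, -0.0896, 0.0947]
tool_rot: [1.0, 0.009, -0.0, -0.0]
ft_force: [-1.0, 2.0, 1.9]
grip_width: 0.026
grip_force: 1.5
time: 17.45
position: [0.4772, -0.105, 0.0947]
tool_rot: [1.0, 0.009, -0.001, -0.001]
ft_force: [-0.1, 5.4, 0.9]
grip_width: 0.0262
grip_force: 2.6
time: 17.78
position: [0.4773, -0.1203, 0.0947]
tool_rot: [1.0, 0.009, -0.001, -0.001]
ft_force: [0.8, 8.7, 1.9]
grip_width: 0.0262
grip_force: 3.9
time: 18.2
position: [0.4772, -0.1366, 0.0947]
tool_rot: [1.0, 0.008, -0.001, -0.002]
ft_force: [0.0, 10.3, 2.7]
grip_width: 0.0259
grip_force: 4.9
```

```bash
python3 -m pendant '[{"jaw":0.3,"linear":[0,-0.5,0],"twist":0},{"jaw":0.3,"linear":[0,-0.8,0],"twist":0},{"jaw":0.3,"linear":[0,-0.8,0],"twist":0},{"jaw":0.3,"linear":[0,-0.8,0],"twist":0},{"jaw":0.3,"linear":[0,-0.8,0],"twist":0},{"jaw":0.3,"linear":[0,-0.8,0],"twist":0},{"jaw":0.3,"linear":[0,-0.8,0],"twist":0},{"jaw":0.3,"linear":[0,-0.8,0],"twist":0},{"jaw":0.3,"linear":[0,-0.5,0],"twist":0},{"jaw":0.3,"linear":[0,-0.3,0],"twist":0},{"jaw":0.3,"linear":[0,0,0],"twist":0}]'
for i in 1; do python3 -m pendant '[{"jaw":0.3,"linear":[0,0.4,0],"twist":0},{"jaw":0.3,"linear":[0,0.4,0],"twist":0}]'; done
python3 -m pendant '[{"jaw":0.3,"linear":[0,0.3,0],"twist":0},{"jaw":0.3,"linear":[0,0.2,0],"twist":0}]'
python3 -m pendant '[{"jaw":0.3,"linear":[0,0.3,0],"twist":0},{"jaw":0.3,"linear":[0,0.2,0],"twist":0}]'
python3 -m pendant '[{"jaw":0.3,"linear":[0,0.3,0],"twist":0},{"jaw":0.3,"linear":[0,0.2,0],"twist":0}]'
```

```text
time: 19.12
position: [0.477, -0.0683, 0.0949]
tool_rot: [1.0, 0.01, -0.0, -0.0]
ft_force: [-1.0, 0.5, -0.2]
grip_width: 0.0261
grip_force: 0.0
time: 19.28
position: [0.4769, -0.077, 0.0948]
tool_rot: [1.0, 0.009, -0.0, -0.0]
ft_force: [0.7, 0.6, 0.3]
grip_width: 0.026
grip_force: 0.4
time: 19.45
position: [0.4774, -0.0828, 0.0948]
tool_rot: [1.0, 0.009, -0.0, -0.0]
ft_force: [-0.5, 0.8, 0.5]
grip_width: 0.0262
grip_force: 0.3
time: 19.62
position: [0.4774, -0.0877, 0.0948]
tool_rot: [1.0, 0.009, -0.0, -0.0]
ft_force: [0.5, 0.6, 1.0]
grip_width: 0.026
grip_force: 0.3
time: 19.78
position: [0.477, -0.0918, 0.0948]
tool_rot: [1.0, 0.009, -0.001, -0.001]
ft_force: [0.6, 4.8, 1.9]
grip_width: 0.0263
grip_force: 2.3
```

```bash

python3 -m pendant '[{"jaw":0.3,"linear":[0,0.2,0],"twist":0},{"jaw":0.3,"linear":[0,0.2,0],"twist":0}]'
python3 -m pendant '[{"jaw":0.3,"linear":[0,0.2,0],"twist":0},{"jaw":0.3,"linear":[0,0.2,0],"twist":0}]'
python3 -m pendant '[{"jaw":0.3,"linear":[0,0.2,0],"twist":0},{"jaw":0.3,"linear":[0,0.2,0],"twist":0}]'
python3 -m pendant '[{"jaw":0.3,"linear":[0,0.2,0],"twist":0},{"jaw":0.3,"linear":[0,0.2,0],"twist":0}]'
python3 -m pendant '[{"jaw":0.3,"linear":[0,0.2,0],"twist":0},{"jaw":0.3,"linear":[0,0.2,0],"twist":0}]'
```

```text
time: 19.95
position: [0.4767, -0.0949, 0.0947]
tool_rot: [1.0, 0.009, -0.001, -0.001]
ft_force: [-0.7, 6.7, 2.1]
grip_width: 0.0264
grip_force: 3.5
time: 20.12
position: [0.4764, -0.0984, 0.0947]
tool_rot: [1.0, 0.009, -0.001, -0.002]
ft_force: [-1.0, 7.7, 3.1]
grip_width: 0.026
grip_force: 3.8
time: 20.28
position: [0.4763, -0.1021, 0.0947]
tool_rot: [1.0, 0.009, -0.002, -0.002]
ft_force: [-0.8, 8.4, 3.4]
grip_width: 0.0263
grip_force: 4.1
time: 20.45
position: [0.4763, -0.106, 0.0947]
tool_rot: [1.0, 0.009, -0.002, -0.002]
ft_force: [-0.0, 8.7, 3.6]
grip_width: 0.0263
grip_force: 4.4
time: 20.62
position: [0.4763, -0.1097, 0.0947]
tool_rot: [1.0, 0.009, -0.002, -0.002]
ft_force: [0.2, 10.3, 2.4]
grip_width: 0.0264
grip_force: 4.6
```

```bash

python3 -m pendant '[{"jaw":0.3,"linear":[0,0.2,0],"twist":0},{"jaw":0.3,"linear":[0,0.2,0],"twist":0}]'
python3 -m pendant '[{"jaw":0.3,"linear":[0,0.2,0],"twist":0},{"jaw":0.3,"linear":[0,0.2,0],"twist":0}]'
python3 -m pendant '[{"jaw":0.3,"linear":[0,0.2,0],"twist":0},{"jaw":0.3,"linear":[0,0.2,0],"twist":0}]'
python3 -m pendant '[{"jaw":0.3,"linear":[0,0.2,0],"twist":0},{"jaw":0.3,"linear":[0,0.2,0],"twist":0}]'
python3 -m pendant '[{"jaw":0.3,"linear":[0,0.2,0],"twist":0},{"jaw":0.3,"linear":[0,0.2,0],"twist":0}]'
python3 -m pendant '[{"jaw":0.3,"linear":[0,0.2,0],"twist":0},{"jaw":0.3,"linear":[0,0.2,0],"twist":0}]'
python3 -m pendant '[{"jaw":0.3,"linear":[0,0.2,0],"twist":0},{"jaw":0.3,"linear":[0,0.1,0],"twist":0}]'
```

```text
time: 20.78
position: [0.4763, -0.1135, 0.0947]
tool_rot: [1.0, 0.008, -0.002, -0.002]
ft_force: [-1.0, 8.8, 3.8]
grip_width: 0.0261
grip_force: 4.9
time: 20.95
position: [0.4763, -0.1173, 0.0947]
tool_rot: [1.0, 0.008, -0.002, -0.003]
ft_force: [0.0, 9.9, 4.3]
grip_width: 0.0262
grip_force: 5.1
time: 21.12
position: [0.4763, -0.1211, 0.0947]
tool_rot: [1.0, 0.008, -0.002, -0.003]
ft_force: [-0.4, 11.7, 3.5]
grip_width: 0.0262
grip_force: 5.6
time: 21.28
position: [0.4762, -0.1248, 0.0946]
tool_rot: [1.0, 0.008, -0.002, -0.003]
ft_force: [0.9, 11.5, 4.8]
grip_width: 0.0263
grip_force: 5.9
time: 21.45
position: [0.4762, -0.1285, 0.0946]
tool_rot: [1.0, 0.008, -0.002, -0.003]
ft_force: [1.1, 12.4, 3.9]
grip_width: 0.0262
grip_force: 6.2
time: 21.62
position: [0.4761, -0.1323, 0.0946]
tool_rot: [1.0, 0.008, -0.002, -0.003]
ft_force: [1.5, 12.4, 5.2]
grip_width: 0.0264
grip_force: 6.5
time: 21.78
position: [0.476, -0.1352, 0.0946]
tool_rot: [1.0, 0.008, -0.003, -0.004]
ft_force: [-0.1, 13.4, 4.7]
grip_width: 0.0266
grip_force: 6.8
```

```bash

python3 -m pendant '[{"jaw":0.3,"linear":[0,0.2,0],"twist":0},{"jaw":0.3,"linear":[0,0.1,0],"twist":0}]'
python3 -m pendant '[{"jaw":0.3,"linear":[0,0.1,0],"twist":0},{"jaw":0.3,"linear":[0,0,0],"twist":0}]'
python3 -m pendant '[{"jaw":0.3,"linear":[0,-0.5,0],"twist":0},{"jaw":0.3,"linear":[0,-0.8,0],"twist":0},{"jaw":0.3,"linear":[0,-0.8,0],"twist":0},{"jaw":0.3,"linear":[0,-0.8,0],"twist":0},{"jaw":0.3,"linear":[0,-0.8,0],"twist":0},{"jaw":0.3,"linear":[0,-0.8,0],"twist":0},{"jaw":0.3,"linear":[0,-0.8,0],"twist":0},{"jaw":0.3,"linear":[0,-0.8,0],"twist":0},{"jaw":0.3,"linear":[0,-0.7,0],"twist":0},{"jaw":0.3,"linear":[0,-0.3,0],"twist":0},{"jaw":0.3,"linear":[0,0,0],"twist":0}]'
python3 -m pendant '[{"jaw":0.3,"linear":[0,0.6,0],"twist":0},{"jaw":0.3,"linear":[0,0.6,0],"twist":0}]'
python3 -m pendant '[{"jaw":0.3,"linear":[0,0.3,0],"twist":0},{"jaw":0.3,"linear":[0,0.1,0],"twist":0}]'
python3 -m pendant '[{"jaw":0.3,"linear":[0,0.2,0],"twist":0},{"jaw":0.3,"linear":[0,0.1,0],"twist":0}]'
python3 -m pendant '[{"jaw":0.3,"linear":[0,0.2,0],"twist":0},{"jaw":0.3,"linear":[0,0.1,0],"twist":0}]'
python3 -m pendant '[{"jaw":0.3,"linear":[0,0.2,0],"twist":0},{"jaw":0.3,"linear":[0,0.1,0],"twist":0}]'
```

```text
time: 21.95
position: [0.476, -0.1379, 0.0946]
tool_rot: [1.0, 0.008, -0.003, -0.004]
ft_force: [-0.5, 13.4, 5.6]
grip_width: 0.0262
grip_force: 7.0
time: 22.12
position: [0.4759, -0.1389, 0.0946]
tool_rot: [1.0, 0.008, -0.003, -0.004]
ft_force: [-0.7, 12.4, 5.6]
grip_width: 0.026
grip_force: 6.7
time: 23.03
position: [0.477, -0.0712, 0.0949]
tool_rot: [1.0, 0.01, -0.0, -0.0]
ft_force: [0.3, -0.3, -0.3]
grip_width: 0.0262
grip_force: 0.0
time: 23.2
position: [0.4771, -0.0841, 0.0948]
tool_rot: [1.0, 0.009, -0.0, -0.0]
ft_force: [-0.5, 1.2, -0.2]
grip_width: 0.026
grip_force: 0.4
time: 23.37
position: [0.4774, -0.0888, 0.0948]
tool_rot: [1.0, 0.008, -0.0, -0.0]
ft_force: [-0.3, 2.4, 0.2]
grip_width: 0.0261
grip_force: 1.4
time: 23.53
position: [0.477, -0.0908, 0.0948]
tool_rot: [1.0, 0.008, -0.001, -0.001]
ft_force: [-0.1, 5.2, 2.1]
grip_width: 0.026
grip_force: 2.4
time: 23.7
position: [0.4766, -0.093, 0.0947]
tool_rot: [1.0, 0.009, -0.001, -0.001]
ft_force: [-0.3, 7.1, 2.1]
grip_width: 0.0264
grip_force: 3.5
time: 23.87
position: [0.4762, -0.0952, 0.0947]
tool_rot: [1.0, 0.008, -0.002, -0.002]
ft_force: [-0.3, 8.6, 3.3]
grip_width: 0.0258
grip_force: 4.6
```

```bash

for i in 1; do
python3 -m pendant '[{"jaw":0.3,"linear":[0,0.2,0],"twist":0},{"jaw":0.3,"linear":[0,0.1,0],"twist":0}]'
python3 -m pendant '[{"jaw":0.3,"linear":[0,0.2,0],"twist":0},{"jaw":0.3,"linear":[0,0.1,0],"twist":0}]'
python3 -m pendant '[{"jaw":0.3,"linear":[0,0.2,0],"twist":0},{"jaw":0.3,"linear":[0,0.1,0],"twist":0}]'
python3 -m pendant '[{"jaw":0.3,"linear":[0,0.2,0],"twist":0},{"jaw":0.3,"linear":[0,0.1,0],"twist":0}]'
done
```

```text
time: 24.03
position: [0.4759, -0.0976, 0.0947]
tool_rot: [1.0, 0.008, -0.002, -0.002]
ft_force: [-0.2, 11.5, 3.8]
grip_width: 0.0262
grip_force: 5.4
time: 24.2
position: [0.4757, -0.1003, 0.0947]
tool_rot: [1.0, 0.008, -0.002, -0.003]
ft_force: [-0.6, 11.5, 4.2]
grip_width: 0.0261
grip_force: 5.6
time: 24.37
position: [0.4756, -0.1031, 0.0946]
tool_rot: [1.0, 0.008, -0.002, -0.003]
ft_force: [-0.5, 11.8, 5.0]
grip_width: 0.0264
grip_force: 5.8
time: 24.53
position: [0.4755, -0.1059, 0.0946]
tool_rot: [1.0, 0.008, -0.002, -0.003]
ft_force: [-0.5, 11.5, 5.5]
grip_width: 0.0263
grip_force: 6.0
```

```bash

python3 -m pendant '[{"jaw":0.3,"linear":[0,0.2,0],"twist":0},{"jaw":0.3,"linear":[0,0.2,0],"twist":0},{"jaw":0.3,"linear":[0,0.2,0],"twist":0}]'
python3 -m pendant '[{"jaw":0.3,"linear":[0,0.2,0],"twist":0},{"jaw":0.3,"linear":[0,0.2,0],"twist":0},{"jaw":0.3,"linear":[0,0.2,0],"twist":0}]'
python3 -m pendant '[{"jaw":0.3,"linear":[0,0.2,0],"twist":0},{"jaw":0.3,"linear":[0,0.2,0],"twist":0},{"jaw":0.3,"linear":[0,0.2,0],"twist":0}]'
python3 -m pendant '[{"jaw":0.3,"linear":[0,0.2,0],"twist":0},{"jaw":0.3,"linear":[0,0.2,0],"twist":0},{"jaw":0.3,"linear":[0,0,0],"twist":0}]'
```

```text
time: 24.78
position: [0.4755, -0.1116, 0.0946]
tool_rot: [1.0, 0.008, -0.003, -0.003]
ft_force: [0.0, 12.4, 4.2]
grip_width: 0.0263
grip_force: 6.4
time: 25.03
position: [0.4755, -0.1173, 0.0946]
tool_rot: [1.0, 0.008, -0.003, -0.004]
ft_force: [-0.4, 13.3, 6.1]
grip_width: 0.0266
grip_force: 6.9
time: 25.28
position: [0.4755, -0.1229, 0.0946]
tool_rot: [1.0, 0.008, -0.003, -0.004]
ft_force: [0.6, 14.8, 6.3]
grip_width: 0.0261
grip_force: 7.4
time: 25.53
position: [0.4755, -0.1269, 0.0946]
tool_rot: [1.0, 0.008, -0.003, -0.004]
ft_force: [0.4, 13.7, 5.9]
grip_width: 0.0262
grip_force: 7.0
```

```bash

python3 -m pendant '[{"jaw":0.3,"linear":[0,-0.4,0],"twist":0},{"jaw":0.3,"linear":[0,-0.8,0],"twist":0},{"jaw":0.3,"linear":[0,-0.8,0],"twist":0},{"jaw":0.3,"linear":[0,-0.8,0],"twist":0},{"jaw":0.3,"linear":[0,-0.8,0],"twist":0},{"jaw":0.3,"linear":[0,-0.8,0],"twist":0},{"jaw":0.3,"linear":[0,-0.7,0],"twist":0},{"jaw":0.3,"linear":[0,-0.4,0],"twist":0},{"jaw":0.3,"linear":[0,-0.1,0],"twist":0},{"jaw":0.3,"linear":[0,0,0],"twist":0}]'
python3 -m pendant '[{"jaw":0.3,"linear":[0,0.6,0],"twist":0},{"jaw":0.3,"linear":[0,0.6,0],"twist":0},{"jaw":0.3,"linear":[0,0.4,0],"twist":0},{"jaw":0.3,"linear":[0,0.2,0],"twist":0}]'
python3 -m pendant '[{"jaw":0.3,"linear":[0,0.3,0],"twist":0},{"jaw":0.3,"linear":[0,0.3,0],"twist":0}]'
python3 -m pendant '[{"jaw":0.3,"linear":[0,0.2,0],"twist":0},{"jaw":0.3,"linear":[0,0.2,0],"twist":0}]'
python3 -m pendant '[{"jaw":0.3,"linear":[0,0.2,0],"twist":0},{"jaw":0.3,"linear":[0,0.1,0],"twist":0}]'
python3 -m pendant '[{"jaw":0.3,"linear":[0,0.2,0],"twist":0},{"jaw":0.3,"linear":[0,0.1,0],"twist":0}]'
```

```text
time: 26.37
position: [0.4772, -0.0747, 0.0949]
tool_rot: [1.0, 0.009, -0.0, -0.0]
ft_force: [-0.5, 0.2, 0.2]
grip_width: 0.0261
grip_force: 0.0
time: 26.7
position: [0.4763, -0.0921, 0.0947]
tool_rot: [1.0, 0.008, -0.001, -0.002]
ft_force: [0.2, 8.4, 4.0]
grip_width: 0.0261
grip_force: 4.4
time: 26.87
position: [0.4755, -0.0966, 0.0946]
tool_rot: [1.0, 0.007, -0.002, -0.003]
ft_force: [0.0, 12.6, 4.8]
grip_width: 0.0264
grip_force: 6.7
time: 27.03
position: [0.475, -0.0998, 0.0946]
tool_rot: [1.0, 0.007, -0.003, -0.004]
ft_force: [0.2, 14.6, 4.6]
grip_width: 0.0264
grip_force: 7.3
time: 27.2
position: [0.4749, -0.1025, 0.0946]
tool_rot: [1.0, 0.007, -0.003, -0.004]
ft_force: [-0.2, 14.3, 5.1]
grip_width: 0.0262
grip_force: 7.4
time: 27.37
position: [0.4747, -0.1053, 0.0945]
tool_rot: [1.0, 0.007, -0.003, -0.004]
ft_force: [0.8, 14.4, 5.9]
grip_width: 0.0262
grip_force: 7.6
```

```bash

python3 -m pendant '[{"jaw":0.3,"linear":[0,-0.5,0],"twist":0},{"jaw":0.3,"linear":[0,-0.8,0],"twist":0},{"jaw":0.3,"linear":[0,-0.8,0],"twist":0},{"jaw":0.3,"linear":[0,-0.8,0],"twist":0},{"jaw":0.3,"linear":[0,-0.7,0],"twist":0},{"jaw":0.3,"linear":[0,-0.3,0],"twist":0},{"jaw":0.3,"linear":[0,0,0],"twist":0}]'
python3 -m pendant '[{"jaw":0.3,"linear":[0,-0.2,0],"twist":0},{"jaw":0.3,"linear":[0,0,0],"twist":0}]'
python3 -m pendant '[{"jaw":0.3,"linear":[0,-0.2,0],"twist":0},{"jaw":0.3,"linear":[0,0,0],"twist":0}]'
```

```text
time: 27.95
position: [0.4772, -0.0697, 0.0949]
tool_rot: [1.0, 0.009, -0.0, -0.0]
ft_force: [0.5, 0.0, 0.7]
grip_width: 0.0263
grip_force: 0.0
time: 28.12
position: [0.4773, -0.0682, 0.0949]
tool_rot: [1.0, 0.009, 0.0, 0.0]
ft_force: [0.4, -0.7, -0.3]
grip_width: 0.026
grip_force: 0.0
time: 28.28
position: [0.4778, -0.0672, 0.0949]
tool_rot: [1.0, 0.009, 0.001, 0.001]
ft_force: [0.4, -3.7, -2.7]
grip_width: 0.0262
grip_force: 2.2
```

```bash

python3 -m pendant '[{"jaw":0.3,"linear":[0,-0.2,0],"twist":0},{"jaw":0.3,"linear":[0,0,0],"twist":0}]'
python3 -m pendant '[{"jaw":0.3,"linear":[0,0.3,0],"twist":0},{"jaw":0.5,"linear":[0,0,0],"twist":0},{"jaw":0.5,"linear":[0,0,0],"twist":0},{"jaw":0.5,"linear":[0,0,0],"twist":0},{"jaw":0.5,"linear":[0,0,-1],"twist":0},{"jaw":0.5,"linear":[0,0,-3],"twist":0},{"jaw":0.5,"linear":[0,0,-4],"twist":0},{"jaw":0.5,"linear":[0,0,-2],"twist":0},{"jaw":0.5,"linear":[0,-2,0],"twist":0},{"jaw":0.5,"linear":[-2,-3,0],"twist":0},{"jaw":0.5,"linear":[0,-3,0],"twist":0},{"jaw":0.5,"linear":[0,0,0],"twist":0}]'
python3 - <<'E'
from h import *
c=cam('top'); s=cam('scene'); f=lambda a:cv2.resize(a,None,fx=4,fy=4,interpolation=cv2.INTER_CUBIC)
out=np.vstack([f(c['color'][165:240,310:420]),f(s['color'][160:232,290:400])]); cv2.imwrite('pics/f.png',out); print(robot.get_obs()['position'])
E
```

```text
time: 28.45
position: [0.4788, -0.0669, 0.0949]
tool_rot: [1.0, 0.01, 0.002, 0.003]
ft_force: [-0.7, -10.7, -3.8]
grip_width: 0.0264
grip_force: 5.4
time: 29.45
position: [0.4526, 0.017, 0.1948]
tool_rot: [1.0, 0.011, -0.002, -0.001]
ft_force: [-0.4, 0.0, 0.3]
grip_width: 0.0432
grip_force: 0.0
[0.45521178 0.01373359 0.19500175]
```

View pics/f.png

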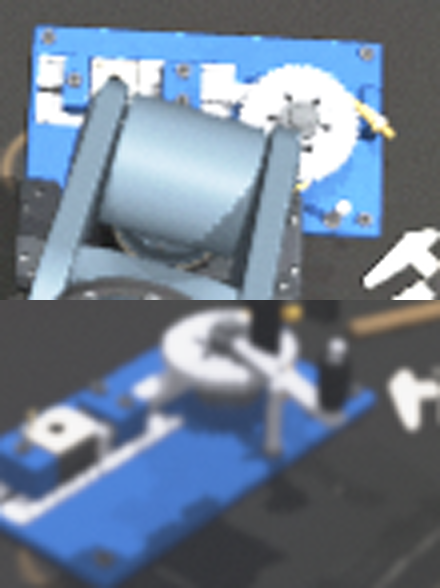

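The last picture shows the jig standing upright, gripped between pad and jaw. The lever lies at its rest post, with the knob at scene pixel (374,179) against (373,180) predicted for rest. The arm is clear, so I hand in.

```bash
python3 -c "
from rig import robot
print(robot.hand_in())"
```

```text
the job is handed in; nothing more can be done
None
```

I stood the coil jig upright in the channel and pumped the press until a push on the knob took about 14.5 N; the lever is back at its rest stop, nothing else on the bench was moved on purpose, and the job was handed in at about 30 s.

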